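Hold a cuvette in the light path

TASK

Set up a measurement on the optical bench. First pick the glass ball lens off its cork ring and lower it gently into the deep open well of the bench until it rests on the round seat in the middle, and only then let go of it. Then take the tall cuvette out of the rack by its two broad frosted faces only, never touching its clear end windows and leaving the two short cuvettes in place, and finish while holding it upright and still in mid-air in the middle of the gap between the well and the detector, in line with the light beam so that the beam runs lengthwise through it, in by one end window and out by the other; do not put it down or let go.

Things in the scene. Friction and masses are not known exactly. Their poses are not given: they have to be found in the camera images.
- bench: Fixed bench 345 mm long. Origin: centre of underside. Beam along y at x 0, z 60 mm. Black finned lamp y 116 to 171, 97 high; grey open square well 130 outside, 120 inside, centre y 47, rim z 88, inner floor z 20, light ports in its y walls; open gap y -18 to -124 over a flat rail 60 wide (x), z up to 15; black detector beyond, 60 wide (x), 82 high. All in mm.
- seat (a point): Where the ball lens's centre must be, resting on its seat: middle of the well, 60 mm above the table, 28 mm below the well's rim. The seat is a round cup on a post, 32 mm outside, 24 mm inside diameter, rim 44 mm above the table; a ball let go on it centres itself. Axes as the bench.
- beam_mid (a point): Point on the light beam at the middle of the open gap, 60 mm above the table, where the centre of the tall cuvette must be held. Axes as the bench: the beam runs along y.
- cork_ring: Fixed cork ring on the table, 36 mm outside, 24 mm inside diameter, 20 mm high, on which the ball lens lies at the start. Origin: centre of its underside. It stands either left or right in front of the bench, the rack on the other side.
- ball_center (a point): Centre of the loose ball lens, a clear glass ball of 40 mm diameter, about 80 g. At the start it lies on the cork ring, its centre 36 mm above the table.
- rack: Fixed grey cuvette rack, 150 (x) x 34 (y) x 15 (z) mm. Origin: centre of its underside; the row of wells runs along its x. Three wells 24 (x) x 14 (y) mm, 12 mm deep, at x = -45, 0, +45 mm, each with a standing cuvette, long side along the row. Which well holds the tall one varies.
- tall_cell_center (a point): Centre (half-way up) of the loose tall cuvette, 22.5 (x) x 12.5 (y) x 50 (z) mm, 30 g, top 4 mm a smaller white lid. Broad faces (normals +y, -y, 12.5 mm apart) are frosted whitish, to be gripped; narrow end faces (+x, -x) are the clear windows; light is to run along x, either way round. In the rack its underside is 3 mm, its centre 28 mm above the table; 35 mm stand out above the rack.
- tall_cell_window_a: Clear window of the tall cuvette on its +x end, 8.3 mm wide, 44 mm high. Origin at its centre, 10.5 mm along x from the cuvette's axis. Not to be touched by the fingers.
- tall_cell_window_b: The same clear window on the -x end.
- short_cell_0_center (a point): Centre of a short cuvette, same footprint and make, only 32 mm high; to stay in the rack.
- short_cell_1_center (a point): Centre of the other short cuvette, 32 mm high; to stay in the rack.
Mind the look-alikes: they are no part of the job. There is more than one size of the part that bears ball_center; the job needs the middle-sized.

How it is judged:
By the outcome, as a careful person would: the job done as asked, in the order asked, and still so for the second after the job is handed in, while the arm keeps its last pose, push and grip.
It also fails if it takes over 61 s, if anything falls off the work surface, if the arm or the gripper's body presses on something with over 40 N, if the wrist force passes 120 N, or if a joint passes its speed limit or range.

ROBOT

A 7-joint arm with a two-finger parallel gripper is mounted at the origin on a cart in front of the work surface, level with it; the furniture and walls round the work are solid. World frame = base frame: x ahead of the robot, y to its left, z up, the work surface at z = 0. Lengths are in m, angles in rad, forces in N, time in s.
With the tool pointing down it reaches from about 0.4 to 0.85 m from the base axis. Payload 4.4 kg.
Tool frame: the origin (TCP) lies between the finger pads; the fingertips stand 11 mm ahead of it and the grasp point (between the pads) lies 8 mm behind it; z points along the fingers, y is the line along which they close (so a half turn about z gives the same grasp; the last joint's range is limited). The gripper opens to 94 mm and grips with 3 to 60 N. Pads are 16 mm wide; open, the fingers measure 119 mm over their backs; the gripper's body (75 mm by 177 mm) begins 78 mm behind the grasp point.
Start: joints at [1.121, 0.628, 0.038, 1.517, -0.027, 0.996, -0.02], TCP at [0.243, -0.603, 0.216] pointing down, gripper open.
Joint ranges: [-3.06, 3.06], [-0.37, 2.12], [-1.25, 1.32], [0.18, 2.47], [-1.1, 4.24], [0.23, 1.98], [-2.94, 2.94]. Speed limits (rad/s): [2.57, 2.57, 3.14, 3.14, 3.14, 3.14, 3.14].

INTERFACE

Orientations are given as a unit quaternion [x, y, z, w].
In Python, from bench import * gives the robot as it stands.
- The arm moves only by the tool play_rows, never from a script. Its argument "plan" is one flat list of numbers, 7 for each row, row after row: the finger opening in mm, from 0 to 94, then the shift along the world's x, y, z as a fraction of full scale, then the turn, a rotation vector about the world's x, y, z as a fraction of full scale. A call has 1 to 10 rows; each row shifts and turns the commanded pose from where the row before left it; what a row does not reach is not made up. Full scale, the value 1, is 4 cm for a shift and 6 degrees for a turn. A row lasts 1/12 s, in which the tool goes at most 41.7 mm and 7.16 degrees, less where a joint would pass 70% of its speed; a pose out of reach is approached as far as the arm can. A call with a number of a shift or a turn outside -1 to 1 is refused whole. A call with a gripper value outside its range is refused whole. The fingers move at their own pace and stop on an object; "force" is the grip in N (left out, the last holds). Time passes only in rows, so rows that do not move let the fingers close. It gives the time, the measured TCP pose, the force, the opening and the grip force at its end, in the units of the state.
- get_obs(): the state, without advancing time (a new reading comes with each control period).
- camera(name): name is "scene" or "top"; returns a dict with "pixels" (420x560x3 uint8, red, green, blue), "vfov" (degrees; the focal length in pixels is half the picture's height over the tangent of half this angle, whatever the lens; pixels are square), "cx", "cy" (the principal point, pixels), "dist_coeffs" ([k1, k2, p1, p2, k3] as OpenCV has them; the pictures are not rectified), "pose" (4x4, takes a point from camera to world coordinates). Camera axes: x right, y up, looking along -z (the intrinsics and any distortion apply to the point x, -y, -z); pixel columns grow to the right and rows downward; lengths in m; the calibration is good to about 2 mm. A picture is of the moment at which its call begins. There is no depth.
- job_done(): hands the job in; it is judged then, once.
Trained networks look in a picture, given as the dict that the camera call returned (one of the last four; its "shot" number tells which), for a name from the list of things; names that differ only in an ending like _2 or _b are one class to them, and where a whole thing is asked for, a point or a joint stands for the part that bears it (a point fixed in the world has none). Each returns a list of dicts, best first, with "conf" (0 to 1); they miss things now and then, are a little off and sometimes report something else, mostly with a low value. They report only what shows in the picture. A call takes as long as a camera call. They do not tell look-alikes from the thing itself.
- search_frame(target, picture): "rect" ([left, top, right, bottom] in pixels, round what is visible of it).
The state is a dict: "clock": time; "q": joint angles; "joint_vel": joint speeds; "tau": joint torques, N m; "tcp_pos": TCP position; "eef_rot": TCP orientation; "contact_force": force on the tool from outside, world axes, zero at the start; "wrist_torque": the same for the moment, N m; "grip_width": finger opening in m; "gripper_force": force on a finger pad.
Only numpy, scipy, OpenCV 4.12 (cv2) and the standard library are available. Lean on these libraries where they do the work, as an engineer would, in place of code of your own. Each camera call takes 0.05 s, during which the arm holds its last target. There are 200 camera calls.

## Working session

There is one attempt and no reset: what is moved stays moved. The work goes in short steps, Python scripts to look and compute and a tool call to move; the robot and the scene stay as the last step left them, time stands still between calls to the robot, and variables do not carry over. Pictures are saved under pics/ and viewed, at most 13 in all, crops included, and the job is handed in when it is done.

Besides the shell and the picture viewer there is one more tool, called after ">>>" as a command line: name --argument value ..., lists and objects as JSON in quotes. play_rows: Moves the arm, as the interface text tells. Its arguments: {"type":"object","properties":{"plan":{"type":"array","items":{"type":"number"}},"force":{"type":"number"}},"required":["plan"]}

```bash
mkdir -p pics; cat > h.py <<'E'
from bench import *
import numpy as np, cv2
def K(c):
    h=c["pixels"].shape[0]; f=h/2/np.tan(np.radians(c["vfov"])/2)
    return np.array([[f,0,c["cx"]],[0,f,c["cy"]],[0,0,1.]])
def ray(c,uv):
    p=cv2.undistortPoints(np.array([[uv]],float),K(c),np.array(c["dist_coeffs"],float))[0,0]
    P=np.array(c["pose"]); d=P[:3,:3]@np.array([p[0],-p[1],-1]); return P[:3,3],d
def at(c,uv,z):
    o,d=ray(c,uv); return o+d*(z-o[2])/d[2]
def proj(c,X):
    P=np.array(c["pose"]); X=(np.atleast_2d(X)-P[:3,3])@P[:3,:3]; X=X*[1,-1,-1]
    return cv2.projectPoints(X.reshape(-1,1,3),np.zeros(3),np.zeros(3),K(c),np.array(c["dist_coeffs"],float))[0][:,0]
def save(c,n,box=None,s=1):
    im=c["pixels"][:,:,::-1]
    if box: im=im[box[1]:box[3],box[0]:box[2]]
    cv2.imwrite("pics/"+n,cv2.resize(im,None,fx=s,fy=s,interpolation=cv2.INTER_CUBIC))
E
python3 - <<'E'
from h import *
for n in("scene","top"):
    c=camera(n); save(c,n+"0.png"); print(n,c["vfov"],c["dist_coeffs"],np.round(np.array(c["pose"]),3).tolist())
    for t in("bench","cork_ring","ball_center","rack","tall_cell_center","short_cell_0_center"):
        print(t,[(np.round(r["rect"]).tolist(),round(r["conf"],2)) for r in search_frame(t,c)])
o=get_obs();print(o)
E
```

```text
scene 47.806385746818364 [-0.12383253  0.          0.          0.          0.        ] [[0.613, 0.303, -0.729, -0.128], [-0.79, 0.235, -0.567, -0.474], [-0.0, 0.924, 0.383, 0.4], [0.0, 0.0, 0.0, 1.0]]
bench [([265.0, 165.0, 410.0, 270.0], 0.79), ([307.0, 276.0, 333.0, 295.0], 0.24)]
cork_ring [([307.0, 277.0, 333.0, 295.0], 0.79), ([181.0, 221.0, 237.0, 256.0], 0.26)]
ball_center [([310.0, 258.0, 332.0, 282.0], 0.95), ([275.0, 232.0, 307.0, 259.0], 0.92), ([311.0, 305.0, 329.0, 323.0], 0.5)]
rack [([308.0, 278.0, 334.0, 298.0], 0.57), ([180.0, 221.0, 236.0, 256.0], 0.56)]
tall_cell_center [([217.0, 219.0, 228.0, 244.0], 0.7)]
short_cell_0_center []
top 56.982065573869455 [-0.04090067  0.          0.          0.          0.        ] [[0.022, 0.983, -0.181, 0.367], [-0.999, 0.03, 0.042, 0.023], [0.046, 0.18, 0.983, 0.902], [0.0, 0.0, 0.0, 1.0]]
bench []
cork_ring []
ball_center [([281.0, 222.0, 303.0, 246.0], 0.91), ([325.0, 249.0, 345.0, 266.0], 0.57), ([348.0, 289.0, 364.0, 300.0], 0.48), ([180.0, 234.0, 250.0, 260.0], 0.35)]
rack [([181.0, 233.0, 251.0, 260.0], 0.77)]
tall_cell_center [([231.0, 248.0, 240.0, 253.0], 0.58)]
short_cell_0_center [([188.0, 239.0, 204.0, 247.0], 0.43)]
{'clock': 0.7, 'q': array([ 1.12119238,  0.62835885,  0.0384656 ,  1.5173977 , -0.02701105,
        0.99627734, -0.01999356]), 'joint_vel': array([-0.00060033,  0.00085732, -0.00017473,  0.00026284, -0.00088951,
       -0.00114249, -0.0010502 ]), 'tau': array([-8.14832147e-04, -5.49450374e+01,  1.14250571e+00, -1.86914170e+01,
       -5.24103222e-02,  1.55747496e-02,  6.50874904e-05]), 'tcp_pos': array([ 0.24345145, -0.60271677,  0.21650521]), 'eef_rot': array([9.81642937e-01, 1.90727925e-01, 4.11034149e-05, 3.00546580e-05]), 'contact_force': array([ 0.07033117, -0.35775512,  0.01858768]), 'wrist_torque': array([-0.00418629, -0.04916799, -0.03840766]), 'gripper_force': 0.0, 'grip_width': 0.09383442138394281}
```

View pics/scene0.png

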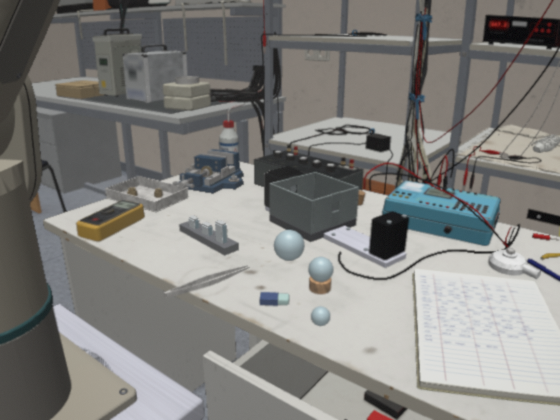

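View pics/top0.png

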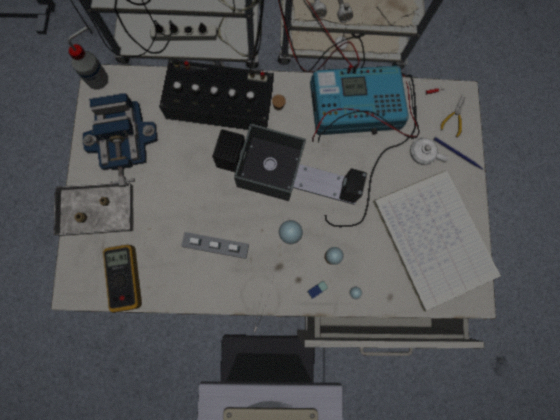

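Scene picture: candidates for the ball are the big one (289,245), the one on the cork ring (321,269), which is the middle one, and a small one (320,315). In the top picture they are at (291,232), (335,256) and (356,293). The rack is at (215,245), the well at (270,163), the lamp at (229,150) and the detector at (352,185). I choose the ball on the ring and check it in a crop.

```bash
python3 - <<'E'
from h import *
c=camera("top"); s=camera("scene")
a=cv2.resize(c["pixels"][110:310,175:375],None,fx=4,fy=4,interpolation=cv2.INTER_CUBIC)[:,:,::-1]
save(c,"tc.png",(175,120,375,270),4)
a=cv2.resize(s["pixels"][205:260,170:245],(800,587),interpolation=cv2.INTER_CUBIC)[:,:,::-1]
b=cv2.resize(s["pixels"][150:330,255:420],(550,600),interpolation=cv2.INTER_CUBIC)[:,:,::-1]
cv2.imwrite("pics/sc.png",np.hstack([cv2.resize(a,(400,293)),b[:293*1]])[:, :800] if 0 else np.hstack([np.vstack([cv2.resize(a,(400,293)),np.zeros((107,400,3),np.uint8)]),cv2.resize(b,(366,400))]))
for n,r,z in(("big",(281,222,303,246),.025),("ball",(325,247,345,266),.036)):
    print(n,at(c,((r[0]+r[2])/2,(r[1]+r[3])/2),z))
print("scene ball",at(s,(321,269.5),.036))
print("rack scene",at(s,(208,237),.015),at(c,(215.5,245.5),.015))
E
```

```text
big [ 0.48214889 -0.03886089  0.025     ]
ball [ 0.43240238 -0.13590046  0.036     ]
scene ball [ 0.43198286 -0.13743683  0.036     ]
rack scene [0.43912345 0.11866711 0.015     ] [0.45207408 0.13498627 0.015     ]
```

View pics/tc.png

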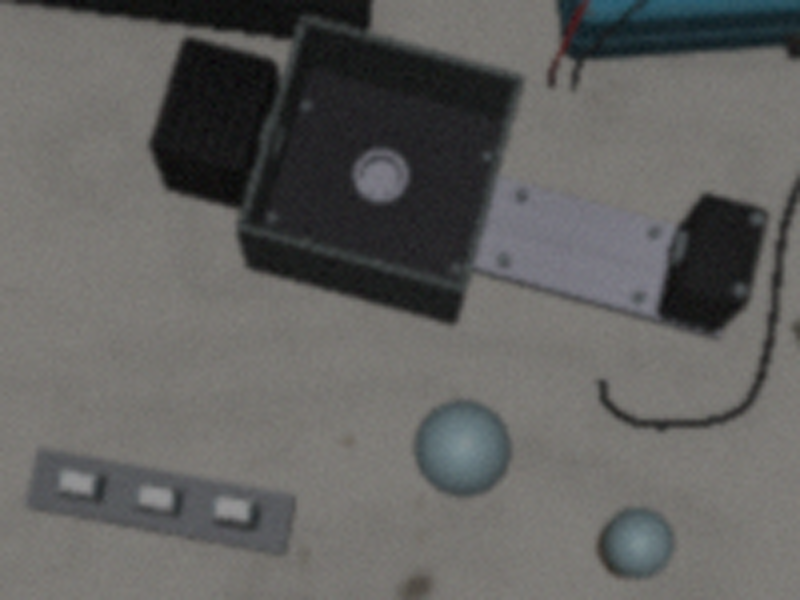

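View pics/sc.png

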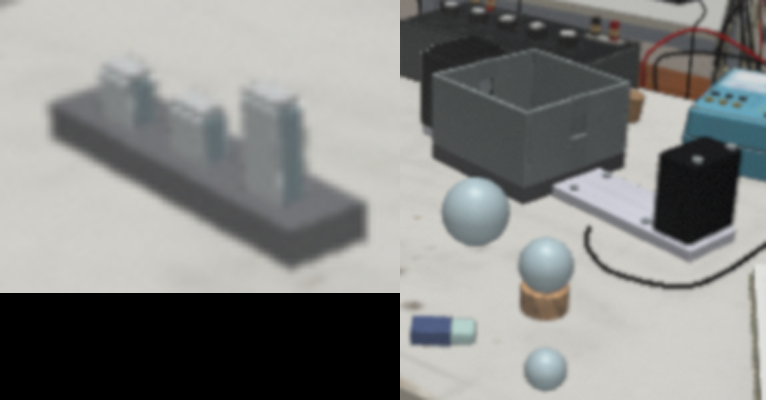

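The crops show the ball on its cork ring at top pixel (334,255). The tall cuvette is the one nearest the ball, with its lid at top pixel (233.5,247). The seat is at (270,163). Next I fit the bench and rack poses.

```bash
python3 - <<'E'
from h import *
from scipy.optimize import least_squares
c=camera("top"); s=camera("scene")
T=lambda p:((np.array(p,float)+.5)/4-.5)+[175,120]
S=lambda p:(np.array(p,float)-[400,0]+.5)*[165/366,180/400]-.5+[255,150]
def fit(obs,x0):
    def f(p):
        C,Sn=np.cos(p[2]),np.sin(p[2]);r=[]
        for cam,uv,X in obs:
            W=[p[0]+C*X[0]-Sn*X[1],p[1]+Sn*X[0]+C*X[1],X[2]]
            r.append(proj(cam,W)[0]-uv)
        return np.ravel(r)
    o=least_squares(f,x0,loss="soft_l1"); print(np.round(o.x,4),np.degrees(o.x[2])); print(np.round(o.fun.reshape(-1,2),1).tolist()); return o.x
# bench x: (lamp toward +y world); 
b=[(c,T((240,229)),(-.065,.112,.088)),(c,T((460,291)),(-.065,-.018,.088)),(c,T((522,76)),(.065,-.018,.088)),(c,T((302,17)),(.065,.112,.088)),(c,T((381,175)),(0,.047,.044))]
bs=[(s,S((433,78)),(-.065,.112,.088)),(s,S((527,111)),(-.065,-.018,.088)),(s,S((627,86)),(.065,-.018,.088)),(s,S((533,50)),(.065,.112,.088))]
for o in(b,bs,b+bs):
    p=fit(o,[.6,.0,-.2])
C,Sn=np.cos(p[2]),np.sin(p[2])
for n,X in(("seat",(0,.047)),("mid",(0,-.071))): print(n,p[0]+C*X[0]-Sn*X[1],p[1]+Sn*X[0]+C*X[1])
# rack: local x = world +y roughly (left): use axis toward left
r=[(c,T((38,450)),(.075,-.017,.015)),(c,T((295,493)),(-.075,-.017,.015)),(c,T((285,553)),(-.075,.017,.015)),(c,T((28,509)),(.075,.017,.015))]
S2=lambda p:(np.array(p,float)+.5)*[75/400,55/293]-.5+[170,205]
rs=[(s,S2((48,105)),(.075,.017,.015)),(s,S2((291,238)),(-.075,.017,.015)),(s,S2((367,204)),(-.075,-.017,.015))]
l=[(c,T((234,509)),(-.045,0,.053)),(c,T((155,497)),(0,0,.035)),(c,T((78,483)),(.045,0,.035))]
for o in(r,rs,l,r+rs+l):
    p=fit(o,[.44,.12,1.4])
C,Sn=np.cos(p[2]),np.sin(p[2]);print("tall",p[0]-C*.045,p[1]-Sn*.045)
print("ball", at(c,T((638,543)),.036))
q=get_obs()["eef_rot"]
from scipy.spatial.transform import Rotation as R
print(R.from_quat(q).as_matrix().round(3))
E
```

```text
[ 0.6307 -0.0286 -0.2442] -13.993088366727697
[[-1.6, 0.1], [1.2, 0.6], [0.8, -0.2], [-0.3, -0.9], [-0.2, 0.2]]
[ 0.6215 -0.0358 -0.2376] -13.616192623070061
[[-1.7, -0.9], [-0.1, 2.4], [2.5, -1.0], [0.0, -0.3]]
[ 0.6307 -0.0294 -0.2397] -13.73456653811511
[[-1.2, 0.4], [1.7, 0.6], [1.0, -0.3], [-0.2, -0.7], [0.1, 0.3], [-1.3, -2.7], [-0.3, 0.2], [1.9, -2.8], [-0.0, -1.9]]
seat 0.6418356251603288 0.016279276879491735
mid 0.613819565027121 -0.0983466380551882
[0.4534 0.1362 1.4315] 82.0174215129372
[[0.0, 0.1], [0.3, 0.2], [0.2, -0.2], [-0.5, -0.1]]
[0.4499 0.1317 1.4113] 80.86005885685455
[[-0.1, -0.0], [-0.1, -0.3], [0.2, 0.4]]
[0.4535 0.1365 1.4166] 81.16773407824958
[[-0.2, -0.0], [0.4, 0.1], [-0.2, -0.0]]
[0.4532 0.1359 1.4247] 81.6289856823269
[[0.2, -0.1], [0.4, 0.4], [0.2, 0.1], [-0.4, -0.3], [-0.6, -0.9], [-0.1, -1.8], [0.0, -1.1], [0.1, -0.1], [0.6, 0.2], [0.0, 0.2]]
tall 0.44669824719413925 0.09142634168800787
ball [ 0.43488072 -0.13391902  0.036     ]
[[ 0.927  0.374  0.   ]
 [ 0.374 -0.927 -0.   ]
 [ 0.     0.    -1.   ]]
```

>>> play_rows --plan '[94,0.3,0.8,0,0,0,0.9,94,0.35,0.9,0,0,0,0.9,94,0.35,0.9,0,0,0,0.9,94,0.35,0.9,0,0,0,0.9,94,0.35,0.9,0,0,0,0.9,94,0.35,0.9,0,0,0,0.9,94,0.35,0.9,0,0,0,0.9,94,0.35,0.9,0,0,0,0.9,94,0.35,0.9,0,0,0,0.9,94,0.35,0.9,0,0,0,0.9]' --force 15

```text
clock: 1.73
tcp_pos: [0.3819, -0.2451, 0.2169]
eef_rot: [0.787, 0.617, 0.0, 0.0]
contact_force: [0.5, 0.1, 0.1]
grip_width: 0.0941
gripper_force: 0.0
```

>>> play_rows --plan '[94,0.43,0.9,0,0,0,0,94,0.43,0.9,0,0,0,0,94,0.43,0.9,-0.4,0,0,0,94,0,0,-0.7,0,0,0,94,0,0,-0.7,0,0,0,94,0,0,-0.5,0,0,0,94,0,0,0,0,0,0,94,0,0,0,0,0,0]'

```text
clock: 2.4
tcp_pos: [0.4321, -0.1396, 0.1247]
eef_rot: [0.788, 0.616, -0.001, -0.001]
contact_force: [0.1, 0.3, -0.4]
grip_width: 0.094
gripper_force: 0.0
```

```bash
python3 - <<'E'
from h import *
o=get_obs();print(o["tcp_pos"],o["q"].round(2))
c=camera("top"); s=camera("scene")
t=o["tcp_pos"]
a=cv2.resize(s["pixels"][180:300,260:380],None,fx=4,fy=4,interpolation=cv2.INTER_CUBIC)[:,:,::-1]
b=cv2.resize(c["pixels"][205:305,295:375],None,fx=4,fy=4,interpolation=cv2.INTER_CUBIC)[:,:,::-1]
cv2.imwrite("pics/a.png",np.hstack([a[:400],b]))
tip=t+[0,0,-.011]
from scipy.spatial.transform import Rotation as R
y=R.from_quat(o["eef_rot"]).as_matrix()[:,1]
for cam,off in((s,(260,180)),(c,(295,205))):
    print([((proj(cam,tip+y*d)[0]-off+.5)*4-.5).round(0) for d in(-.047,0,.047)])
    for r in search_frame("ball_center",cam): print(r["rect"],r["conf"])
print(proj(s,[.434,-.135,.036]))
E
```

```text
[ 0.43208098 -0.13961484  0.12466055] [ 0.41  0.51 -0.23  2.13  0.22  0.52 -0.23]
[array([165., 212.]), array([259., 179.]), array([346., 149.])]
[311.7, 305.2, 331.0, 327.3] 0.8
[306.7, 258.0, 334.2, 282.2] 0.71
[array([175., 287.]), array([196., 198.]), array([217., 110.])]
[277.8, 221.0, 304.7, 245.9] 0.62
[326.9, 248.6, 339.8, 266.8] 0.46
[[320.3761569  268.53574959]]
```

View pics/a.png

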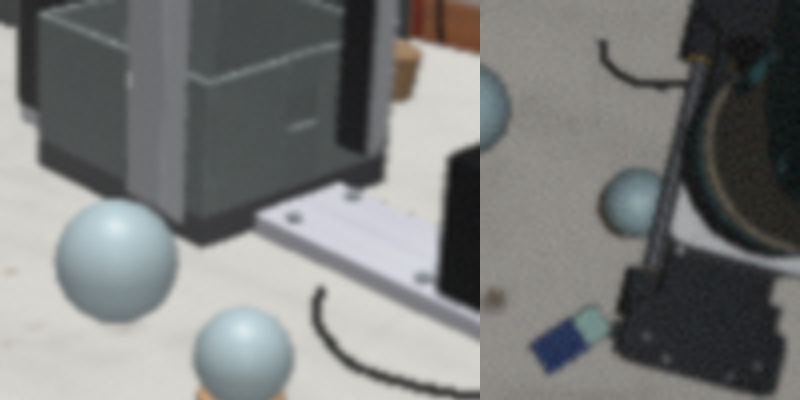

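>>> play_rows --plan '[94,0.06,0.11,-0.7,0,0,0,94,0,0,-0.7,0,0,0,94,0,0,-0.6,0,0,0,94,0,0,-0.3,0,0,0,94,0,0,-0.11,0,0,0,94,0,0,0,0,0,0,50,0,0,0,0,0,0,50,0,0,0,0,0,0,50,0,0,0,0,0,0,50,0,0,0,0,0,0]'

```text
clock: 3.43
tcp_pos: [0.4355, -0.1357, 0.0294]
eef_rot: [0.788, 0.615, 0.001, 0.001]
contact_force: [0.3, 0.3, 0.5]
grip_width: 0.0709
gripper_force: 0.0
```

>>> play_rows --plan '[30,0,0,0,0,0,0,30,0,0,0,0,0,0,30,0,0,0,0,0,0,30,0,0,0,0,0,0,30,0,0,0,0,0,0,30,0,0,0,0,0,0]'

```text
clock: 3.93
tcp_pos: [0.4353, -0.1355, 0.0286]
eef_rot: [0.788, 0.616, 0.0, 0.0]
contact_force: [1.1, 0.2, 0.1]
grip_width: 0.0392
gripper_force: 15.0
```

>>> play_rows --plan '[30,0,0,0.2,0,0,0,30,0,0,0.5,0,0,0,30,0,0,0.7,0,0,0,30,0,0,0.7,0,0,0,30,0,0,0.7,0,0,0,30,0,0,0.7,0,0,0,30,0,0,0.4,0,0,0,30,0,0,0,0,0,0]'

```text
clock: 4.6
tcp_pos: [0.4366, -0.1359, 0.1881]
eef_rot: [0.788, 0.615, 0.002, 0.003]
contact_force: [0.5, 0.1, -0.8]
grip_width: 0.0387
gripper_force: 15.0
```

```bash
python3 - <<'E'
from h import *
o=get_obs();print(o["tcp_pos"],o["grip_width"],o["gripper_force"])
s=camera("scene")
print(proj(s,o["tcp_pos"]+[0,0,.008]))
for r in search_frame("ball_center",s): print(np.round(r["rect"],1),r["conf"])
E
```

```text
[ 0.43663843 -0.13586104  0.18806624] 0.038697596793293966 14.999829232692719
[[326.27838553 170.46060865]]
[275.  229.8 305.1 259.7] 0.92
[214.  222.  229.8 244. ] 0.66
[310.7 305.3 328.4 323.3] 0.62
[319.1 159.4 338.3 185.5] 0.58
```

>>> play_rows --plan '[30,0.3,0.22,0,0,0,0,30,0.7,0.52,0,0,0,0,30,0.75,0.55,0,0,0,0,30,0.75,0.55,0,0,0,0,30,0.75,0.55,0,0,0,0,30,0.75,0.55,0,0,0,0,30,0.7,0.52,0,0,0,0,30,0.43,0.34,0,0,0,0,30,0,0,0,0,0,0,30,0,0,0,0,0,0]'

```text
clock: 5.53
tcp_pos: [0.6389, 0.0178, 0.1819]
eef_rot: [0.787, 0.616, -0.002, -0.001]
contact_force: [-0.7, -0.8, -0.8]
grip_width: 0.0391
gripper_force: 15.0
```

```bash
python3 - <<'E'
from h import *
o=get_obs();t=o["tcp_pos"];print(t,o["grip_width"],o["eef_rot"])
c=camera("top"); s=camera("scene")
a=cv2.resize(s["pixels"][120:240,260:380],None,fx=4,fy=4,interpolation=cv2.INTER_CUBIC)[:,:,::-1]
b=cv2.resize(c["pixels"][110:220,230:310],None,fx=4,fy=4,interpolation=cv2.INTER_CUBIC)[:,:,::-1]
# overlay fitted rim outlines
def draw(im,cam,off,p,col):
    C,S=np.cos(p[2]),np.sin(p[2])
    for h,z in((.0625,.088),):
        X=[[p[0]+C*x-S*(y+.047),p[1]+S*x+C*(y+.047),z] for x,y in((-h,-h),(h,-h),(h,h),(-h,h))]
        u=((proj(cam,X)-off+.5)*4).astype(np.int32); cv2.polylines(im,[u],True,col,1)
a=a.copy();b=b.copy()
draw(a,s,(260,120),(.6307,-.0294,-.24),(0,0,255));draw(b,c,(230,110),(.6307,-.0294,-.24),(0,0,255))
for im,cam,off in((a,s,(260,120)),(b,c,(230,110))):
    u=((proj(cam,t+[0,0,.008])[0]-off+.5)*4).astype(int);cv2.drawMarker(im,tuple(map(int,u)),(0,255,0),0,12)
cv2.imwrite("pics/b.png",np.hstack([a[:440],b]))
E
```

```text
[0.63893251 0.01777138 0.1819444 ] 0.03906895619060809 [ 0.78735769  0.61649246 -0.0017427  -0.00137235]
```

View pics/b.png

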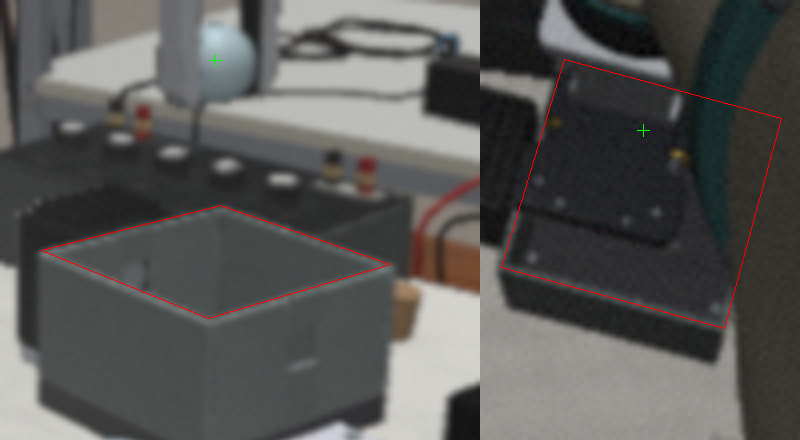

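>>> play_rows --plan '[30,0.06,-0.02,-0.4,0,0,0,30,0,0,-0.6,0,0,0,30,0,0,-0.6,0,0,0,30,0,0,-0.6,0,0,0,30,0,0,-0.4,0,0,0,30,0,0,-0.2,0,0,0,30,0,0,0,0,0,0,30,0,0,0,0,0,0]'

```text
clock: 6.3
tcp_pos: [0.6422, 0.0149, 0.0729]
eef_rot: [0.788, 0.615, -0.0, 0.0]
contact_force: [0.5, 1.2, -1.1]
grip_width: 0.0392
gripper_force: 15.0
```

>>> play_rows --plan '[30,0,0.03,-0.15,0,0,0,30,0,0,-0.1,0,0,0,30,0,0,-0.05,0,0,0,30,0,0,0,0,0,0,30,0,0,0,0,0,0]'

```text
clock: 6.72
tcp_pos: [0.6426, 0.017, 0.0607]
eef_rot: [0.788, 0.616, 0.0, 0.0]
contact_force: [-0.0, -0.1, -0.6]
grip_width: 0.039
gripper_force: 15.0
```

```bash
python3 - <<'E'
from h import *
for i in range(3):
    o=get_obs();print(o["tcp_pos"].round(4),o["contact_force"].round(2),o["wrist_torque"].round(3)); camera("top")
E
```

```text
[0.6426 0.017  0.0607] [-0.02 -0.09 -0.58] [ 0.008 -0.062 -0.   ]
[0.6427 0.017  0.0608] [ 0.88  0.14 -0.73] [-0.038 -0.063  0.022]
[0.6427 0.017  0.0608] [ 0.05  0.79 -1.1 ] [-0.021 -0.097 -0.016]
```

>>> play_rows --plan '[30,-0.02,0,-0.05,0,0,0,30,0,0,-0.05,0,0,0,30,0,0,-0.03,0,0,0,30,0,0,-0.03,0,0,0,30,0,0,0,0,0,0]'

```text
clock: 7.28
tcp_pos: [0.6416, 0.0169, 0.0543]
eef_rot: [0.788, 0.616, -0.0, 0.0]
contact_force: [-1.2, -0.2, 1.6]
grip_width: 0.0392
gripper_force: 15.0
```

>>> play_rows --plan '[30,0,0,-0.02,0,0,0,30,0,0,0,0,0,0]'

```text
clock: 7.45
tcp_pos: [0.6418, 0.0167, 0.0539]
eef_rot: [0.788, 0.616, -0.0, 0.0]
contact_force: [-2.2, -1.5, 4.3]
grip_width: 0.0394
gripper_force: 15.0
```

```bash
python3 - <<'E'
from h import *
for i in range(3):
    o=get_obs();print(o["tcp_pos"].round(4),o["contact_force"].round(2),o["wrist_torque"].round(3)); camera("top")
E
```

```text
[0.6418 0.0167 0.0539] [-2.18 -1.51  4.27] [-0.149  0.369 -0.006]
[0.6418 0.0167 0.054 ] [-1.83 -0.24  5.45] [-0.201  0.347 -0.007]
[0.6418 0.0167 0.054 ] [-1.24 -1.54  4.5 ] [-0.173  0.315  0.021]
```

>>> play_rows --plan '[30,-0.03,-0.02,0,0,0,0,30,0,0,0,0,0,0,30,0,0,0,0,0,0]'

```text
clock: 7.85
tcp_pos: [0.6415, 0.0164, 0.0539]
eef_rot: [0.788, 0.616, 0.001, 0.001]
contact_force: [0.3, -0.3, 4.3]
grip_width: 0.0388
gripper_force: 15.0
```

```bash
python3 - <<'E'
from h import *
for i in range(3):
    o=get_obs();print(o["tcp_pos"].round(4),o["contact_force"].round(2),o["wrist_torque"].round(3)); camera("top")
E
```

```text
[0.6415 0.0164 0.0539] [ 0.34 -0.26  4.33] [ 0.026 -0.315  0.014]
[0.6416 0.0164 0.0539] [-0.17  0.86  4.08] [ 0.041 -0.304 -0.055]
[0.6416 0.0164 0.0539] [1.19 0.12 5.37] [-0.016 -0.397  0.002]
```

>>> play_rows --plan '[42,0,0,0,0,0,0,46,0,0,0,0,0,0,54,0,0,0,0,0,0,62,0,0,0,0,0,0,62,0,0,0,0,0,0,62,0,0,0,0,0,0,62,0,0,0.2,0,0,0,62,0,0,0.5,0,0,0,62,0,0,0.8,0,0,0,62,0,0,0.8,0,0,0]'

```text
clock: 8.83
tcp_pos: [0.6395, 0.0162, 0.1461]
eef_rot: [0.788, 0.616, -0.001, -0.001]
contact_force: [1.4, 0.7, 0.1]
grip_width: 0.0618
gripper_force: 0.0
```

>>> play_rows --plan '[62,0,0,0.8,0,0,0,62,-0.5,0,0.4,0,0,0,62,-0.9,0.15,0,0,0,0.3,62,-0.9,0.3,0,0,0,0.3,62,-0.9,0.3,0,0,0,0.3,62,-0.9,0.3,0,0,0,0,62,-0.6,0.3,0,0,0,0,62,-0.1,0.3,0,0,0,0,62,0,0.2,0,0,0,0,62,0,0,0,0,0,0]'

```text
clock: 9.67
tcp_pos: [0.4493, 0.0922, 0.1943]
eef_rot: [0.757, 0.653, 0.001, 0.0]
contact_force: [-0.4, 1.0, 0.0]
grip_width: 0.0615
gripper_force: 0.0
```

```bash
python3 - <<'E'
from h import *
o=get_obs();t=o["tcp_pos"];print(t,o["grip_width"],o["eef_rot"],o["q"].round(2))
c=camera("top"); s=camera("scene")
a=cv2.resize(c["pixels"][120:270,215:305],None,fx=4,fy=4,interpolation=cv2.INTER_CUBIC)[:,:,::-1].copy()
b=cv2.resize(s["pixels"][150:270,160:270],None,fx=4,fy=4,interpolation=cv2.INTER_CUBIC)[:,:,::-1].copy()
for z in(.06,):
    u=((proj(c,[.6418,.0163,z])[0]-(215,120)+.5)*4).astype(int);cv2.drawMarker(a,tuple(map(int,u)),(0,255,0),0,12)
for X in((.4467,.0914,.053),(.4467,.0914,.028)):
    u=((proj(s,X)[0]-(160,150)+.5)*4).astype(int);cv2.drawMarker(b,tuple(map(int,u)),(0,0,255),0,10)
b=np.vstack([b,np.zeros((120,440,3),np.uint8)])
cv2.imwrite("pics/d.png",np.hstack([a,b]))
print([(np.round(r["rect"],1),r["conf"]) for r in search_frame("ball_center",c)])
E
```

```text
[0.44930684 0.09215564 0.19426568] 0.061464677117291124 [7.57295871e-01 6.53070503e-01 1.33930744e-03 2.97173090e-04] [-0.02  0.41 -0.33  2.05  0.2   0.71 -0.62]
[(array([280.3, 220.8, 304. , 246.2]), 0.76), (array([350.6, 288.2, 361.9, 297.4]), 0.67), (array([261.8, 154.4, 280.4, 171. ]), 0.65)]
```

View pics/d.png

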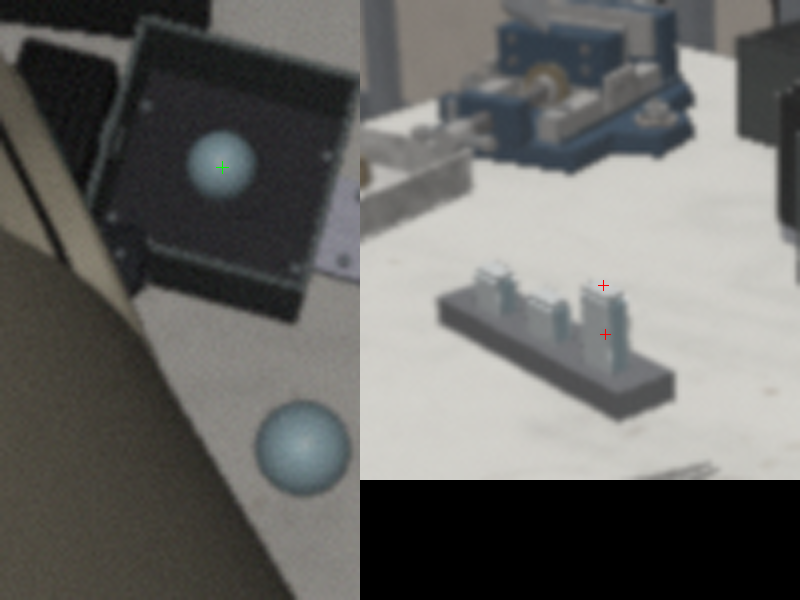

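The ball sits on the seat at the expected pixel. Now I go above the tall cuvette, at crop pixel (603,292).

>>> play_rows --plan '[40,-0.07,-0.03,-0.4,0,0,0,40,0,0,-0.7,0,0,0,40,0,0,-0.7,0,0,0,40,0,0,-0.7,0,0,0,40,0,0,-0.4,0,0,0,40,0,0,-0.1,0,0,0,40,0,0,0,0,0,0,40,0,0,0,0,0,0]'

```text
clock: 10.48
tcp_pos: [0.4464, 0.0887, 0.0737]
eef_rot: [0.758, 0.652, 0.0, 0.0]
contact_force: [0.1, -0.2, -0.1]
grip_width: 0.0396
gripper_force: 0.0
```

```bash
python3 - <<'E'
from h import *
from scipy.spatial.transform import Rotation as R
o=get_obs();t=o["tcp_pos"];print(t,o["grip_width"],o["eef_rot"],o["contact_force"])
s=camera("scene")
b=cv2.resize(s["pixels"][180:255,180:280],None,fx=8,fy=8,interpolation=cv2.INTER_CUBIC)[:,:,::-1].copy()
M=R.from_quat(o["eef_rot"]).as_matrix()
for d in(-.02,.02):
  for w in(-.008,.008):
    u=((proj(s,t+M@[w,d,.011])[0]-(180,180)+.5)*8).astype(int);cv2.drawMarker(b,tuple(map(int,u)),(0,255,0),0,10)
for X in((t[0],t[1],.053),(t[0],t[1],.015)):
    u=((proj(s,X)[0]-(180,180)+.5)*8).astype(int);cv2.drawMarker(b,tuple(map(int,u)),(0,0,255),0,10)
cv2.imwrite("pics/e.png",b)
E
```

```text
[0.44642071 0.08873295 0.07365373] 0.039640005618190234 [7.58435588e-01 6.51747951e-01 2.00667220e-04 1.64072510e-04] [ 0.11169888 -0.19952604 -0.07622077]
```

View pics/e.png

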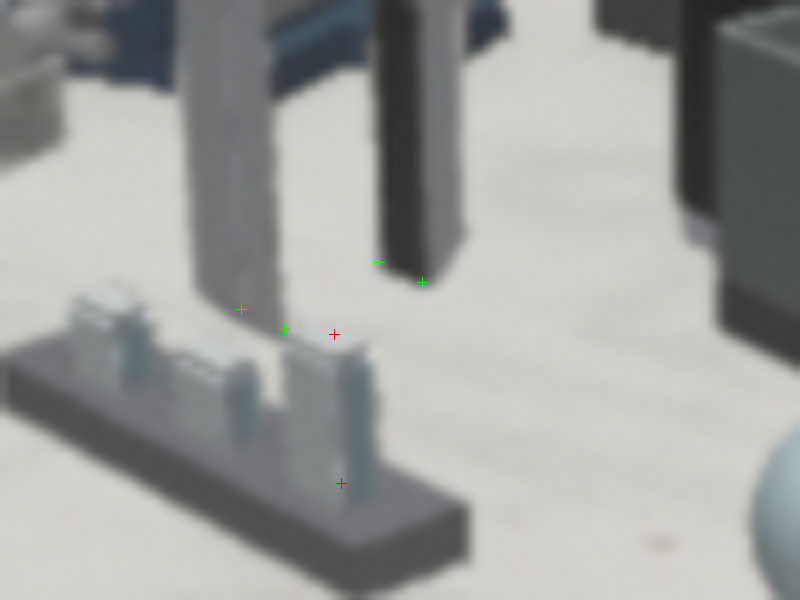

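>>> play_rows --plan '[40,-0.05,0.03,-0.3,0,0,0,40,0,0,-0.4,0,0,0,40,0,0,-0.25,0,0,0,40,0,0,-0.08,0,0,0,40,0,0,0,0,0,0,24,0,0,0,0,0,0,24,0,0,0,0,0,0,20,0,0,0,0,0,0,20,0,0,0,0,0,0,20,0,0,0,0,0,0]' --force 4

```text
clock: 11.37
tcp_pos: [0.444, 0.0902, 0.0325]
eef_rot: [0.758, 0.652, 0.0, 0.0]
contact_force: [0.4, -0.6, -0.4]
grip_width: 0.0203
gripper_force: 0.0
```

```bash
python3 - <<'E'
from h import *
from scipy.spatial.transform import Rotation as R
o=get_obs();t=o["tcp_pos"];print(t,o["grip_width"],o["contact_force"])
s=camera("scene")
b=cv2.resize(s["pixels"][180:255,180:280],None,fx=8,fy=8,interpolation=cv2.INTER_CUBIC)[:,:,::-1].copy()
cv2.imwrite("pics/f.png",b)
E
```

```text
[0.44397694 0.09020365 0.03253388] 0.020289329687913964 [ 0.43315566 -0.59319178 -0.3725836 ]
```

View pics/f.png

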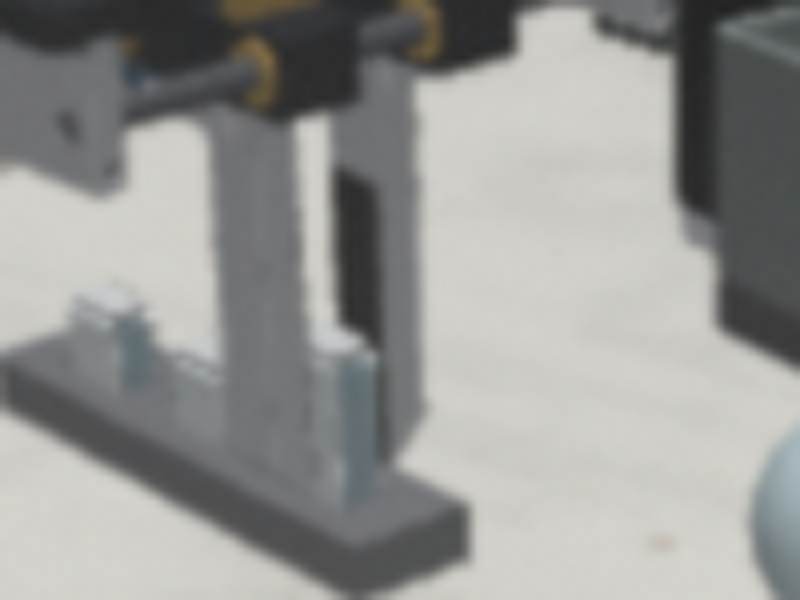

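>>> play_rows --plan '[20,0.05,0.02,0,0,0,0,20,0,0,0,0,0,0,20,0,0,0,0,0,0,15,0,0,0,0,0,0,15,0,0,0,0,0,0,15,0,0,0,0,0,0]'

```text
clock: 11.92
tcp_pos: [0.4457, 0.091, 0.0321]
eef_rot: [0.758, 0.652, -0.0, -0.0]
contact_force: [-0.8, 0.7, 1.0]
grip_width: 0.0151
gripper_force: 0.1
```

```bash
python3 - <<'E'
from h import *
for i in range(3):
    o=get_obs();print(o["tcp_pos"].round(4),o["grip_width"].round(4),o["contact_force"].round(2),o["wrist_torque"].round(3),o["gripper_force"]); camera("top")
E
```

```text
Traceback (most recent call last):
AttributeError: 'float' object has no attribute 'round'
```

>>> play_rows --plan '[8,0,0,0,0,0,0,8,0,0,0,0,0,0,8,0,0,0,0,0,0,8,0,0,0,0,0,0]'

```text
clock: 12.25
tcp_pos: [0.4467, 0.0911, 0.0323]
eef_rot: [0.758, 0.652, 0.001, 0.0]
contact_force: [2.2, -1.7, -2.4]
grip_width: 0.0128
gripper_force: 4.0
```

```bash
python3 - <<'E'
from h import *
for i in range(4):
    o=get_obs();print(o["tcp_pos"].round(4),o["grip_width"],o["contact_force"].round(2),o["wrist_torque"].round(3),o["gripper_force"]); camera("top")
E
```

```text
[0.4467 0.0911 0.0323] 0.012801894204000306 [ 2.23 -1.67 -2.44] [-0.172 -0.914  0.02 ] 3.991718664765358
[0.4467 0.0911 0.0323] 0.012590563190917973 [ 3.37 -1.22 -2.78] [-0.211 -0.975 -0.019] 3.993159346282482
[0.4467 0.0911 0.0323] 0.01269952482094423 [ 4.24 -1.24 -1.94] [-0.23  -1.062 -0.036] 3.99434644728899
[0.4466 0.091  0.0323] 0.012532747916598938 [ 3.58 -1.64 -0.94] [-0.247 -1.106  0.025] 3.996221646666527
```

>>> play_rows --plan '[8,0.025,-0.005,0,0,0,0,8,0,0,0,0,0,0,8,0,0,0,0,0,0,8,0,0,0,0,0,0]' --force 15

```text
clock: 12.78
tcp_pos: [0.4469, 0.091, 0.0322]
eef_rot: [0.758, 0.652, 0.0, 0.0]
contact_force: [2.5, -0.4, -1.0]
grip_width: 0.0123
gripper_force: 15.0
```

```bash
python3 - <<'E'
from h import *
for i in range(4):
    o=get_obs();print(o["tcp_pos"].round(4),o["grip_width"],o["contact_force"].round(2),o["wrist_torque"].round(3),o["gripper_force"]); camera("top")
E
```

```text
[0.4469 0.091  0.0322] 0.01233972613014856 [ 2.53 -0.36 -0.96] [-0.057 -0.953 -0.024] 14.988113343715668
[0.4469 0.091  0.0323] 0.012352108241102508 [ 3.84 -0.26 -0.14] [ 0.094 -0.956 -0.015] 14.988010972738266
[0.4469 0.091  0.0322] 0.012522886039053488 [2.34 0.17 0.38] [ 0.017 -0.972 -0.038] 14.988101720809937
[0.4469 0.091  0.0323] 0.012111180982034644 [ 3.35  0.76 -0.21] [ 0.065 -0.991 -0.046] 14.98821347951889
```

>>> play_rows --plan '[8,0.02,0,0,0,0,0,8,0,0,0,0,0,0,8,0,0,0.1,0,0,0,8,0,0,0.15,0,0,0,8,0,0,0.2,0,0,0,8,0,0,0.3,0,0,0,8,0,0,0.5,0,0,0,8,0,0,0.5,0,0,0,8,0,0,0.5,0,0,0,8,0,0,0,0,0,0]'

```text
clock: 13.82
tcp_pos: [0.4478, 0.0909, 0.1254]
eef_rot: [0.758, 0.652, 0.001, 0.001]
contact_force: [-0.3, 0.3, -1.2]
grip_width: 0.0122
gripper_force: 15.0
```

```bash
python3 - <<'E'
from h import *
from scipy.spatial.transform import Rotation as R
o=get_obs();t=o["tcp_pos"];print(t,o["grip_width"],o["contact_force"],o["eef_rot"])
s=camera("scene")
b=cv2.resize(s["pixels"][150:255,180:280],None,fx=5.6,fy=5.6,interpolation=cv2.INTER_CUBIC)[:,:,::-1].copy()
M=R.from_quat(o["eef_rot"]).as_matrix()
G=t+[0,0,.008]
# expected cuvette box: top at grasp z + .013
X=[G+M@[x,y,-zz] for zz in(.013,-.037) for x,y in((-.01125,-.00625),(.01125,-.00625),(.01125,.00625),(-.01125,.00625))]
u=((proj(s,X)-(180,150)+.5)*5.6).astype(np.int32)
cv2.polylines(b,[u[:4]],True,(0,0,255),1);cv2.polylines(b,[u[4:]],True,(0,0,255),1)
cv2.imwrite("pics/g.png",b)
E
```

```text
[0.44783049 0.09093844 0.12538657] 0.012214106705192025 [-0.32972697  0.30025676 -1.19497585] [0.75816076 0.65206579 0.00132089 0.0008471 ]
```

View pics/g.png

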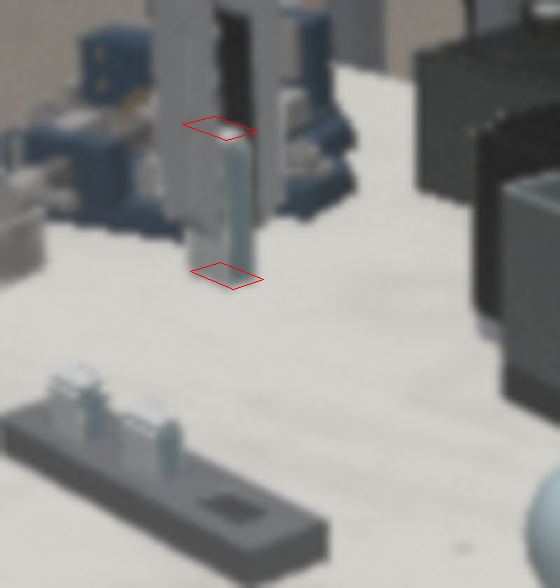

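The tall cuvette is held upright and the two short ones are still in the rack. Now I carry it to the gap.

>>> play_rows --plan '[8,0,0,0.6,0,0,0,8,0,0,0.7,0,0,-0.1,8,0.2,-0.25,0.6,0,0,-0.1,8,0.6,-0.65,0,0,0,-0.15,8,0.75,-0.85,0,0,0,-0.15,8,0.75,-0.85,0,0,0,-0.15,8,0.75,-0.85,0,0,0,-0.12,8,0.65,-0.75,0,0,0,-0.1,8,0.45,-0.53,0,0,0,0,8,0,0,0,0,0,0]'

```text
clock: 14.7
tcp_pos: [0.6076, -0.0972, 0.1961]
eef_rot: [0.79, 0.614, -0.002, 0.001]
contact_force: [0.1, -0.2, 0.3]
grip_width: 0.0123
gripper_force: 15.0
```

>>> play_rows --plan '[8,0,0,0,0,0,0,8,0,0,0,0,0,0,8,0,0,0,0,0,0]'

```text
clock: 14.95
tcp_pos: [0.6047, -0.0881, 0.1977]
eef_rot: [0.786, 0.618, -0.001, -0.001]
contact_force: [0.4, -0.0, -0.1]
grip_width: 0.0123
gripper_force: 15.0
```

>>> play_rows --plan '[8,0.22,-0.25,0,0,0,0,8,0,0,-0.4,0,0,0,8,0,0,-0.6,0,0,0,8,0,0,-0.7,0,0,0,8,0,0,-0.7,0,0,0,8,0,0,-0.5,0,0,0,8,0,0,-0.3,0,0,0,8,0,0,-0.13,0,0,0,8,0,0,0,0,0,0,8,0,0,0,0,0,0]'

```text
clock: 15.78
tcp_pos: [0.6156, -0.0996, 0.0659]
eef_rot: [0.787, 0.617, 0.001, 0.0]
contact_force: [0.7, -1.1, -0.1]
grip_width: 0.0127
gripper_force: 15.0
```

```bash
python3 - <<'E'
from h import *
from scipy.spatial.transform import Rotation as R
c=camera("top")
o=get_obs();t=o["tcp_pos"];M=R.from_quat(o["eef_rot"]).as_matrix();print(t,o["grip_width"],o["contact_force"],np.degrees(np.arctan2(M[1,0],M[0,0])),M[:,2])
s=camera("scene")
b=cv2.resize(s["pixels"][150:280,260:430],None,fx=4.6,fy=4.6,interpolation=cv2.INTER_CUBIC)[:,:,::-1].copy()
p=(.6302,-.0292,np.radians(-13.8));C,S=np.cos(p[2]),np.sin(p[2])
W=lambda x,y,z:[p[0]+C*x-S*y,p[1]+S*x+C*y,z]
P=lambda X:((proj(s,X)-(260,150)+.5)*4.6).astype(np.int32)
for z in(.035,.085): cv2.polylines(b,[P([W(x,-.071+y,z) for x,y in((-.00625,-.01125),(.00625,-.01125),(.00625,.01125),(-.00625,.01125))])],True,(0,0,255),1)
cv2.imwrite("pics/i.png",b)
print("mid",W(0,-.071,.06),[ (np.round(r["rect"],1),r["conf"]) for r in search_frame("ball_center",c)])
E
```

```text
[ 0.61599507 -0.09984596  0.06635256] 0.012153655490451564 [0.45456435 0.20221953 0.05745995] 76.19291955871847 [ 2.28961607e-03 -1.02580805e-04 -9.99997374e-01]
mid [np.float64(0.6132641245119207), np.float64(-0.09815053387358416), 0.06] [(array([277.3, 219.8, 301.1, 245.3]), 0.82)]
```

View pics/i.png

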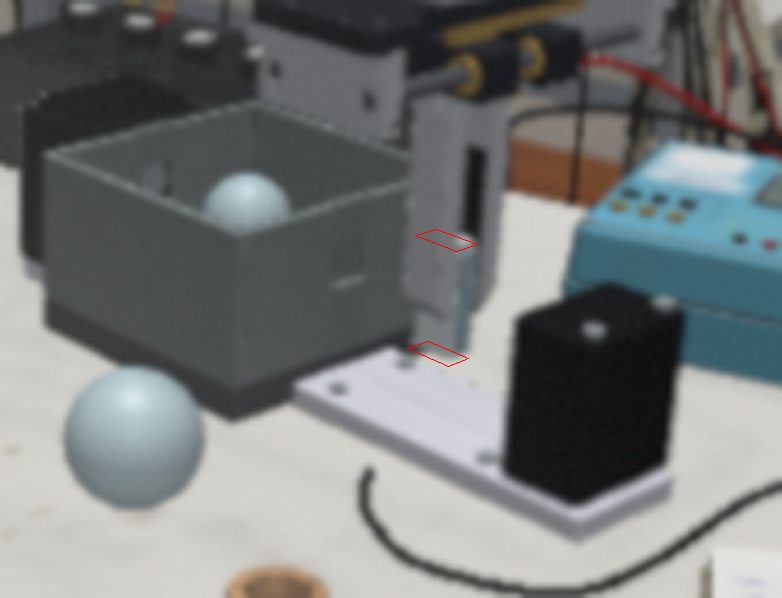

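>>> play_rows --plan '[8,-0.06,0.04,-0.05,0,0,0,8,0,0,0,0,0,0,8,0,0,0,0,0,0,8,0,0,0,0,0,0,8,0,0,0,0,0,0,8,0,0,0,0,0,0]'

```text
clock: 16.43
tcp_pos: [0.6127, -0.0986, 0.063]
eef_rot: [0.787, 0.617, 0.0, 0.0]
contact_force: [0.2, -0.1, -1.0]
grip_width: 0.0124
gripper_force: 15.0
```

>>> play_rows --plan '[8,0.01,0,0.03,0,0,0,8,0,0,0,0,0,0,8,0,0,0,0,0,0,8,0,0,0,0,0,0,8,0,0,0,0,0,0,8,0,0,0,0,0,0,8,0,0,0,0,0,0,8,0,0,0,0,0,0]'

```text
clock: 17.1
tcp_pos: [0.613, -0.0985, 0.0641]
eef_rot: [0.787, 0.617, -0.0, -0.0]
contact_force: [0.4, -0.1, -0.0]
grip_width: 0.0123
gripper_force: 15.0
```

```bash
python3 - <<'E'
from h import *
o=get_obs();print(o["tcp_pos"],abs(o["joint_vel"]).max(),o["gripper_force"])
print(job_done())
E
```

```text
[ 0.61295523 -0.09853109  0.06413076] 0.002606382274209245 14.990420937538147
the job is handed in; nothing more can be done
None
```

The job is handed in at 17.1 s: the ball lens rests on its seat in the well, and the tall cuvette is held upright and still by its frosted faces at the middle of the gap, lengthwise in the beam. Both short cuvettes are still in the rack; no verdict came back.

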